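Twist a rivet cup off the stack and start it with the stray rivet

TASK

Take the top cup off the nested stack on the stand and stand it upright in the empty half of the wooden tray, and put the rivet standing on the swage block into it. The top cup has stuck in the one below, so keep twisting it while you lift it out; the other cups must stay down in the stand. Leave the full cup, the hammer and the metal strip alone.

Things in the scene. Friction and masses are not known exactly. Their poses are not given: they have to be found in the camera images.
- top_cup_centre (a point): centre (37.5 mm above the foot, on the axis, own z up) of the stack's top cup: bare pressed steel, about 165 g, 75 mm high, wall 2 mm. Upper 30 mm: straight band, 60 mm outside and 56 mm inside diameter; below it a shoulder and a nesting part, 54 mm tapering to 40 mm at the foot. In the stack the shoulder sits on the next cup's rim, so only band and handle are in the open; the foot is 68 mm above the bench
- top_cup_handle (a point): outer end of the top cup's flat strip handle (14 mm wide, 2.6 mm thick), which sticks out level along the cup's own +x from the wall to 78 mm from the axis, 60 mm above the foot; in the stack it lies within 0.25 rad of the direction of the stand's upright, above it and free to swing either way
- next_cup_rim (a point): middle of the second cup's mouth, 113 mm above the bench. The top cup is jammed in it (about 3 N) over the first 9 mm of lift: lifted straight it brings the second cup along; it slides out alone while it is being turned, either way (0.1 N m), faster round at the wall than up, without a pause: e.g. 1.2 rad of turn spread evenly over the first 12 mm of lift, in about 1.5 s. After 50 mm of lift it is wholly out
- next_cup_centre (a point): centre of the second cup, same make as the top one, foot 38 mm above the bench, resting loosely on the cup below; its handle lies in the slot of the stand's upright, so it cannot turn. It must stay
- bottom_cup_centre (a point): centre of the bottom cup, same make, foot 8 mm above the bench on the stand's base, handle in the same slot. It must stay
- stand: dark steel stand bolted to the bench; origin on the bench under the cups' axis. Base plate 8 mm thick, from x -50 to +75 mm and y +-45 mm in its own frame. A slotted upright 37 mm wide stands 52 mm from the axis along its own +x, up to 108 mm above the bench (5 mm below the second cup's rim), slot 17 mm wide and open at the top
- tray: fixed wooden tray, 300 mm (its own x) by 140 mm (y), 32 mm high, walls and floor 8 mm thick; origin under its centre, on the bench. A divider across the middle (x = 0) makes two halves centred at x = -73 mm and x = +73 mm; the full cup stands in the +x half, the -x half (nearer the robot) is empty
- rivet_centre (a point): centre (29 mm above the block's top) of a plain steel rivet that stands on its flat head on the swage block: 58 mm long, shank 12 mm in diameter and upright (own z up), head 24 mm in diameter and 8 mm high at the bottom. About 55 g
- block: dark cast-iron swage block, 230 x 230 x 90 mm, with holes and edge grooves; origin under its centre, on the bench; fixed. Its top is 90 mm above the bench
- full_cup_centre (a point): centre of the cup full of rivets in the tray's +x half, same make as the others, about 450 g, handle out over one of the tray's long sides; leave alone
- strip_centre (a point): centre of a flat aluminium strip 160 x 22 x 4 mm lying on the far part of the swage block; leave alone
- hammer_centre (a point): point near the middle of a ball-peen hammer 320 mm long and 36 mm high, lying crosswise on the bench between the robot and the block; leave alone
Mind the look-alikes: they are no part of the job. What is meant by the part that bears rivet_centre is not purple or turquoise, and is the smaller of those in its own colour.

How it is judged:
By the outcome, as a careful person would: the job done as asked, in the order asked, and still so for the second after the job is handed in, with the robot touching nothing.
It also fails if it takes over 61 s, if anything falls off the work surface, if the arm or the gripper's body presses on something with over 40 N, if the wrist force passes 120 N, or if a joint passes its speed limit or range.

ROBOT

A 6-joint arm with a two-finger parallel gripper is mounted at the origin on the work surface. World frame = base frame: x ahead of the robot, y to its left, z up, the work surface at z = 0. Lengths are in mm, angles in rad, forces in N, time in s.
With the tool pointing down it reaches from about 350 to 775 mm from the base axis. Payload 7.3 kg.
Tool frame: the origin (TCP) lies midway between the tips of the shut fingers; the grasp point (between the pads) lies 19 mm behind it; z points along the fingers, y is the line along which they close (so a half turn about z gives the same grasp; the last joint's range is limited). The gripper opens to 92 mm and grips with 3 to 60 N. Pads are 19 mm wide; open, the fingers measure 130 mm over their backs; the gripper's body (75 mm by 190 mm) begins 47 mm behind the grasp point.
Start: joints at [1.039, 0.342, 1.524, -0, 1.275, -0.146], TCP at [197.545, 486.437, 226.741] pointing down, gripper open.
Joint ranges: [-2.53, 2.53], [-0.77, 2.02], [0.04, 2.7], [-1, 4.14], [0.28, 2.66], [-3.11, 3.11]. Speed limits (rad/s): [2.57, 2.57, 3.14, 3.14, 3.14, 3.14].

INTERFACE

Orientations are given as [roll, pitch, yaw] about the fixed x, y, z axes, in that order (R = Rz(yaw) Ry(pitch) Rx(roll)).
In Python, from plant import bot gives the robot as it stands. The module is installed in compiled form; this text tells all that it offers.
- The arm moves only by the shell command python3 -m crank 'ROWS' [OPENING]. ROWS is JSON, a list of rows, each a list of 6 numbers: the shift along the tool's x, y, z in m, then the turn, a rotation vector about the tool's x, y, z in rad. In form: [[dx, dy, dz, wx, wy, wz], ...]. A call has 1 to 5 rows; each row shifts and turns the commanded pose from where the row before left it, along the tool's axes as they then stand; what a row does not reach is not made up. A row lasts 1/8 s, in which the tool goes at most 62.5 mm and 10.7 degrees, less where a joint would pass 70% of its speed; a pose out of reach is approached as far as the arm can. A call is refused whole if a number of a shift passes 0.0625 or a number of a turn 0.188, either way. A call with a gripper value outside its range is refused whole. OPENING is the opening in per cent of the stroke, from 0 (shut) to 100 (fully open), set as the call begins (- or left out, the last holds). The fingers move at their own pace and stop on an object; the grip force is fixed at half the most. Time passes only in rows, so rows that do not move let the fingers close. It gives the time, the measured TCP pose, the force, the opening and the grip force at its end, in the units of the state.
- bot.get_obs(): the state, without advancing time (a new reading comes with each control period).
- bot.capture(name): name is "scene" or "top"; returns a dict with "color" (420x560x3 uint8, blue, green, red), "fov_y" (degrees; the focal length in pixels is half the picture's height over the tangent of half this angle, whatever the lens; pixels are square), "cx", "cy" (the principal point, pixels), "k1" (the pictures are not rectified: a ray, as slopes to the right and down, at radius r is drawn at 1 + k1 r^2 times it, then the intrinsics apply), "extrinsics" (4x4, takes a point from world to camera coordinates). Camera axes: x right, y up, looking along -z (the intrinsics and any distortion apply to the point x, -y, -z); pixel columns grow to the right and rows downward; lengths in mm; the calibration is good to about 2 mm. A picture is of the moment at which its call begins. There is no depth.
- bot.close_job(): hands the job in; it is judged then, once.
The state is a dict: "time": time; "joint_positions": joint angles; "dq": joint speeds; "tau": joint torques, N m; "tool_pos": TCP position; "tcp_rot": TCP orientation; "contact_force": force on the tool from outside, world axes, zero at the start; "moment": the same for the moment, N m; "grip_width": finger opening in mm; "finger_force": force on a finger pad.
Only numpy, scipy, OpenCV 4.12 (cv2) and the standard library are available. Lean on these libraries where they do the work, as an engineer would, in place of code of your own. Each camera call takes 0.05 s, during which the arm holds its last target. There are 200 camera calls.

## Working session

There is one attempt and no reset: what is moved stays moved. The work goes in short steps, Python scripts to look and compute and a shell command to move; the robot and the scene stay as the last step left them, time stands still between calls to the robot, and variables do not carry over. Pictures are saved under pics/ and viewed, at most 10 in all, crops included, and the job is handed in when it is done.

```bash
mkdir -p pics
cat > h.py <<'E'
import numpy as np, cv2
from plant import bot
def cap(n):
    return bot.capture(n)
def ray(c,u,v):
    f=c["color"].shape[0]/2/np.tan(np.radians(c["fov_y"])/2)
    K=np.array([[f,0,c["cx"]],[0,f,c["cy"]],[0,0,1.]])
    xd=np.array([(u-c["cx"])/f,(v-c["cy"])/f]); x=xd.copy()
    for _ in range(50): x=xd/(1+c["k1"]*(x@x))
    E=np.array(c["extrinsics"]);R=E[:3,:3];t=E[:3,3]
    return -R.T@t, R.T@np.array([x[0],-x[1],-1])
def onz(c,u,v,z):
    o,d=ray(c,u,v); return o+d*(z-o[2])/d[2]
def proj(c,p):
    f=c["color"].shape[0]/2/np.tan(np.radians(c["fov_y"])/2)
    E=np.array(c["extrinsics"]);q=E[:3,:3]@np.asarray(p,float)+E[:3,3]
    x=np.array([q[0]/-q[2],-q[1]/-q[2]]);x=x*(1+c["k1"]*(x@x))
    return x*f+[c["cx"],c["cy"]]
def tri(c1,p1,c2,p2):
    o1,d1=ray(c1,*p1);o2,d2=ray(c2,*p2)
    s=np.linalg.lstsq(np.c_[d1,-d2],o2-o1,rcond=None)[0]
    a=o1+s[0]*d1;b=o2+s[1]*d2
    return (a+b)/2,np.linalg.norm(a-b)
E
python3 - <<'E'
from h import *
import pickle
for n in("scene","top"):
    c=cap(n);pickle.dump(c,open(n+"0.pkl","wb"))
    cv2.imwrite(f"pics/{n}0.png",cv2.resize(c["color"],(784,588),interpolation=cv2.INTER_CUBIC))
    print(n,c["fov_y"],c["cx"],c["cy"],c["k1"],np.round(c["extrinsics"],3).tolist(),ray(c,280,210)[0])
print(bot.get_obs())
E
```

```text
scene 42.54531746799488 272.00817443008253 207.64970939494737 -0.09432369926564227 [[-0.719, 0.695, 0.014, 382.627], [-0.503, -0.534, 0.68, 212.511], [0.48, 0.481, 0.733, -1436.815], [0.0, 0.0, 0.0, 1.0]] [1071.40020162  539.31043929  904.01736782]
top 46.092835485592246 268.1487820381708 204.6607831076778 -0.06961617702451864 [[-0.023, -1.0, 0.005, 7.664], [0.996, -0.022, 0.084, -554.136], [-0.084, 0.007, 0.996, -1290.17], [0.0, 0.0, 0.0, 1.0]] [ 444.1636324     3.89258456 1332.05346394]
{'time': 0.1, 'joint_positions': array([ 1.03898371e+00,  3.42656385e-01,  1.52489450e+00,  8.91231259e-06,
        1.27537271e+00, -1.45946647e-01]), 'dq': array([ 4.92024131e-05, -2.09540222e-03, -1.48516407e-03,  2.24901619e-03,
        2.89746285e-03, -6.12461930e-04]), 'tau': array([ 1.93437561e-03, -4.32002592e+01, -2.44695514e+01,  7.19484617e-02,
        5.27603785e-02, -8.29389865e-05]), 'tool_pos': array([197.36551504, 486.12042912, 226.12213661]), 'tcp_rot': array([-3.14027710e+00, -2.01989880e-04,  2.75572395e+00]), 'contact_force': array([0.78094288, 0.73225322, 0.59887939]), 'moment': array([-0.01692787,  0.01039635,  0.00495984]), 'finger_force': 0.0, 'grip_width': 91.65703588968523}
```

View pics/scene0.png

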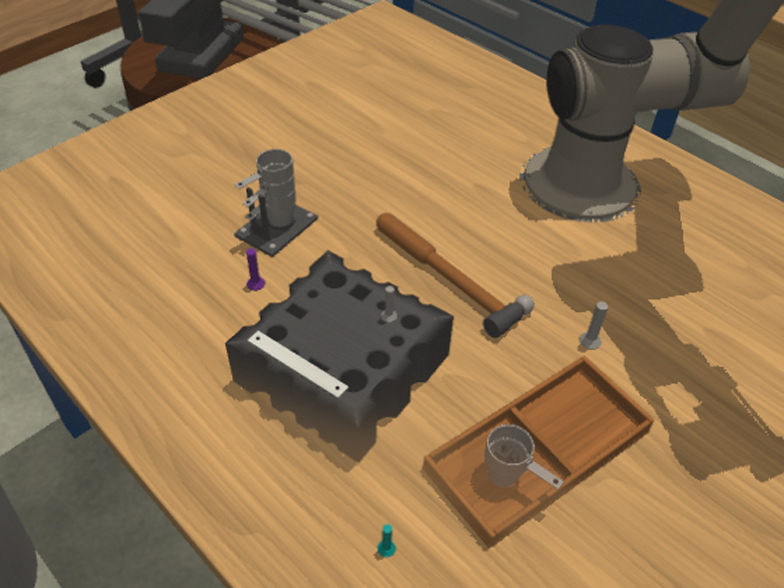

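View pics/top0.png

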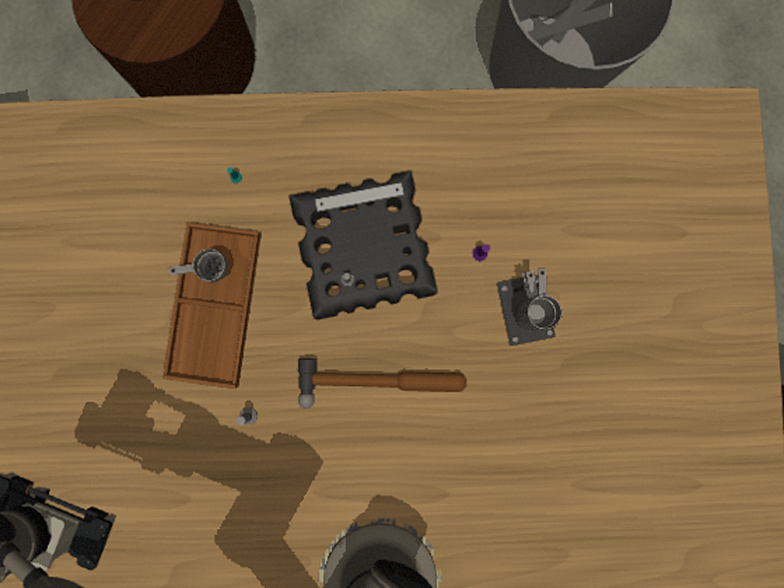

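The scene view shows the stack at (275,165), the swage block with the small steel rivet at (389,303), the tray with the full cup at (510,455), its near half empty around (580,400), and the larger look-alike on the bench at (595,325). In the top view the stack is at (543,312), the rivet at (347,278), and the empty half of the tray at (208,342). Next I'll take enlarged crops.

Run:
```python
import pickle,cv2,numpy as np
s=pickle.load(open("scene0.pkl","rb"))["color"];t=pickle.load(open("top0.pkl","rb"))["color"]
def cr(im,u,v,w,h,k): return cv2.resize(im[v:v+h,u:u+w],(w*k,h*k),interpolation=cv2.INTER_CUBIC)
a=np.hstack([cr(s,160,100,66,50,6),cr(t,345,180,66,50,6)])
b=np.hstack([cr(s,245,190,66,50,6),cr(t,215,170,66,50,6)])
cv2.imwrite("pics/crop1.png",np.vstack([a,b]))
```

```text
(no output)
```

View pics/crop1.png

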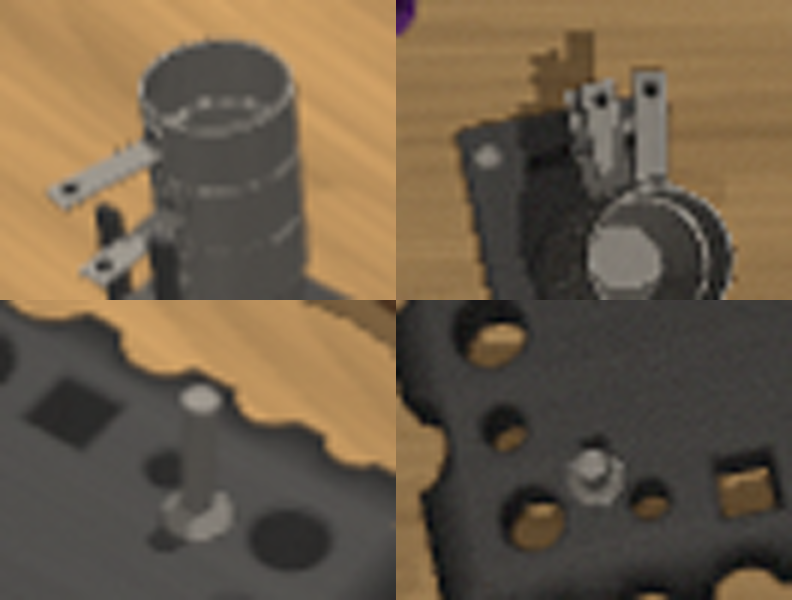

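The top-left and top-right crops show the stack: rim ellipse centre at about (217,88) and (660,258), handle tip at (57,198) and (651,70), swung slightly off the slot handle below it. The bottom crops show the rivet's top face at (201,399) and (594,462), with its head at (199,515) and (597,476).

Run:
```python
from h import *
import pickle
s=pickle.load(open("scene0.pkl","rb"));t=pickle.load(open("top0.pkl","rb"))
np.set_printoptions(precision=1,suppress=True)
P=lambda u0,v0,x,y:(u0+(x+.5)/6-.5,v0+(y+.5)/6-.5)
for n,a,b,z in[("rim",P(160,100,217,88),P(345,180,264,258),143),("handle",P(160,100,57,198),P(345,180,255,71),128),
 ("rivtop",P(245,190,201,99),P(215,170,198,162),148),("rivhead",P(245,190,199,213),P(215,170,201,176),94),
 ("h2tip",P(160,100,92,272),P(345,180,207,83),98)]:
    p,e=tri(s,a,t,b);print(n,p,e,"sc",onz(s,*a,z),"top",onz(t,*b,z))
for nm,c,L in(("top",t,[(188,223),(260,232),(238,387),(165,377)]),("scene",s,[(488,545),(653,422),(585,361),(425,461)])):
    q=np.array([onz(c,u/1.4,v/1.4,32) for u,v in L]);print(nm,q[:,:2],q.mean(0),[np.linalg.norm(q[i]-q[i-1]) for i in range(4)])
print("div",onz(t,247/1.4,306/1.4,32),onz(t,178/1.4,299/1.4,32),"fullcup",onz(t,210/1.4,265/1.4,83),"hammer",onz(t,307/1.4,380/1.4,36),onz(t,465/1.4,382/1.4,30))
print("rim px",proj(t,[590,-190,143]))
```

```text
rim [ 494.2 -295.9  138.3] 0.1525190829826245 sc [ 497.7 -290.7  143. ] top [ 494.  -294.8  143. ]
handle [ 571.3 -298.2  126.1] 1.3165095573346648 sc [ 572.2 -295.5  128. ] top [ 571.6 -298.2  128. ]
rivtop [564.1  45.7 145.4] 1.4282436941163494 sc [565.4  48.  148. ] top [564.3  45.1 148. ]
rivhead [563.9  46.4  90. ] 1.2072935535221343 sc [566.   49.3  94. ] top [563.9  45.9  94. ]
h2tip [ 569.5 -284.7   96.9] 1.907071499398646 sc [ 569.7 -282.7   98. ] top [ 570.1 -285.1   98. ]
top [[683.2 350.6]
 [662.5 212.5]
 [370.6 256.6]
 [391.7 394.4]] [527.  303.5  32. ] [np.float64(294.82205585789717), np.float64(139.61695542723598), np.float64(295.23179673686747), np.float64(139.42201902648472)]
scene [[698.8 358.8]
 [399.  402.9]
 [380.5 273.4]
 [670.  225. ]] [537.1 315.   32. ] [np.float64(136.8566767258423), np.float64(303.0755278855042), np.float64(130.86161597284024), np.float64(293.50570479108717)]
div [522.  238.2  32. ] [538.1 369.5  32. ] fullcup [595.3 296.3  83. ] hammer [381.2 126.7  36. ] [ 370.3 -168.6   30. ]
rim px [344.2 184.2]
```

```bash
cat >> h.py <<'E'
def go(tx,ty,tz,n,frm=None,yaw=None):
    o=bot.get_obs();p=o["tool_pos"] if frm is None else np.array(frm,float);a=o["tcp_rot"][2] if yaw is None else yaw
    d=np.array([tx,ty,tz])-p
    x=np.array([np.cos(a),np.sin(a)]);y=np.array([np.sin(a),-np.cos(a)])
    print("row x%d"%n,np.round(np.array([x@d[:2],y@d[:2],-d[2]])/n/1000,4).tolist())
E
python3 - <<'E'
from h import *
W=[(197.4,486.1,226),(430,250,226),(470,0,226),(495.5,-293.5,200)]
for a,b,n in zip(W,W[1:],(8,5,7)): go(*b,n,frm=a,yaw=3.09)
E
python3 -m crank '[[0,0,0,0,0,-0.167],[0,0,0,0,0,-0.167]]' 100
```

```text
row x8 [-0.0306, -0.028, -0.0]
row x5 [-0.0106, -0.0495, -0.0]
row x7 [-0.0058, -0.0417, 0.0037]
time: 0.35
tool_pos: [197.4, 486.2, 226.3]
tcp_rot: [-3.141, -0.0, 3.095]
contact_force: [1.0, 0.2, -0.2]
grip_width: 91.9
finger_force: 0.0
```

```bash
r='[-0.0306,-0.028,0,0,0,0]'
python3 -m crank '[[-0.0306,-0.028,0,0,0,0],[-0.0306,-0.028,0,0,0,0],[-0.0306,-0.028,0,0,0,0],[-0.0306,-0.028,0,0,0,0]]'
python3 -m crank '[[-0.0306,-0.028,0,0,0,0],[-0.0306,-0.028,0,0,0,0],[-0.0306,-0.028,0,0,0,0],[-0.0306,-0.028,0,0,0,0]]'
python3 -m crank '[[-0.0106,-0.0495,0,0,0,0],[-0.0106,-0.0495,0,0,0,0],[-0.0106,-0.0495,0,0,0,0],[-0.0106,-0.0495,0,0,0,0],[-0.0106,-0.0495,0,0,0,0]]'
python3 -m crank '[[-0.0058,-0.0417,0,0,0,0],[-0.0058,-0.0417,0,0,0,0],[-0.0058,-0.0417,0,0,0,0],[-0.0058,-0.0417,0,0,0,0]]'
python3 -m crank '[[-0.0058,-0.0417,0,0,0,0],[-0.0058,-0.0417,0,0,0,0],[-0.0058,-0.0417,0,0,0,0],[0,0,0,0,0,0],[0,0,0,0,0,0]]'
python3 - <<'E'
from h import *
o=bot.get_obs();print(o["tool_pos"],o["tcp_rot"],o["joint_positions"])
go(495.5,-293.5,200,1)
np.set_printoptions(precision=1,suppress=True)
p=o["tool_pos"]
ims=[]
for n in("scene","top"):
    c=cap(n);u,v=proj(c,p);print(n,u,v)
    u,v=int(u),int(v);w,h=66,66
    ims.append(cv2.resize(c["color"][v-26:v+40,u-33:u+33],None,fx=6,fy=6,interpolation=cv2.INTER_CUBIC));print(u-33,v-26)
cv2.imwrite("pics/above.png",np.hstack(ims))
E
```

```text
time: 0.85
tool_pos: [314.6, 367.1, 226.5]
tcp_rot: [-3.141, -0.0, 3.09]
contact_force: [0.7, -0.1, -0.3]
grip_width: 91.9
finger_force: 0.0
time: 1.35
tool_pos: [431.1, 248.9, 226.4]
tcp_rot: [-3.141, -0.001, 3.09]
contact_force: [0.1, 0.1, 0.6]
grip_width: 91.8
finger_force: 0.0
time: 1.98
tool_pos: [470.4, -1.4, 226.5]
tcp_rot: [3.141, -0.0, 3.09]
contact_force: [0.6, 0.7, -0.3]
grip_width: 91.6
finger_force: 0.0
time: 2.48
tool_pos: [484.8, -169.0, 226.4]
tcp_rot: [3.141, -0.0, 3.09]
contact_force: [0.4, -0.0, -0.1]
grip_width: 92.0
finger_force: 0.0
time: 3.1
tool_pos: [495.6, -292.8, 226.1]
tcp_rot: [3.14, -0.001, 3.089]
contact_force: [-0.1, 0.7, 0.7]
grip_width: 92.1
finger_force: 0.0
[ 495.63982533 -292.84615178  226.12836209] [ 3.14027357e+00 -1.03528996e-03  3.08949112e+00] [-6.67031370e-01  4.36849477e-01  1.37941644e+00  4.94824091e-04
  1.32693338e+00 -2.18584534e+00]
row x1 [0.0001, -0.0007, 0.0261]
scene 192.63303568783948 83.05419396389765
159 57
top 396.78904599876137 220.12042261847566
363 194
```

View pics/above.png

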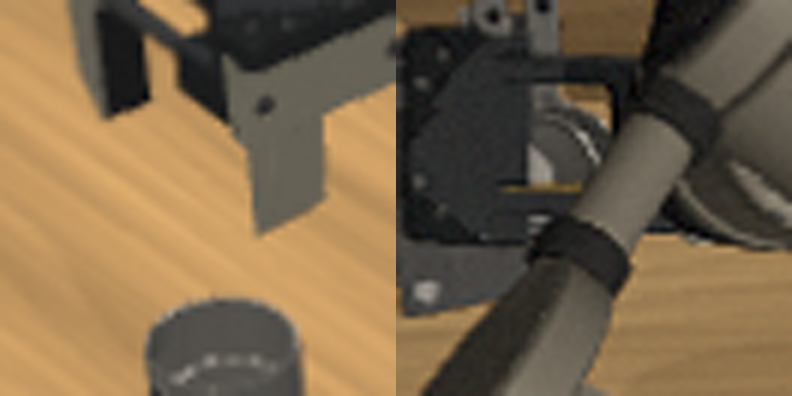

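The left crop shows the open gripper above the stack. The near fingertip's outer corners are at (258,235) and (325,195), and the far fingertip's inner corners at (105,118) and (150,100). I'll use these to check the camera bias against the measured tool pose.

Run:
```python
from h import *
import pickle
s=pickle.load(open("scene0.pkl","rb"))
p=np.array([495.6,-292.8,226.1])
for d,(x,y) in(((11,65,0),(258,235)),((-11,65,0),(325,195)),((11,-46,0),(105,118)),((-11,-46,0),(150,100))):
    px=np.array([159+(x+.5)/6-.5,57+(y+.5)/6-.5]); print(px, proj(s,p+d),px-proj(s,p+d), onz(s,*px,226.1)-p)
```

```text
[201.58333333  95.75      ] [207.53688148  97.79573922] [-5.95354815 -2.04573922] [1.55400867e+01 5.05404443e+01 2.84217094e-14]
[212.75        89.08333333] [215.51838977  93.6326175 ] [-2.76838977 -4.54928417] [-1.74427336e+01  4.79332181e+01  2.84217094e-14]
[176.08333333  76.25      ] [176.00332108  76.48211156] [ 0.08001225 -0.23211156] [ 1.03141557e+01 -4.66194756e+01  2.84217094e-14]
[183.58333333  73.25      ] [183.87020606  72.68945554] [-0.28687272  0.56054446] [-9.15041197e+00 -4.46378960e+01  2.84217094e-14]
```

```bash
python3 -m crank '[[0,0,0.03,0,0,0],[0,0,0.03,0,0,0],[0,0,0.03,0,0,0],[0,0,0.018,0,0,0],[0,0,0,0,0,0]]' 100
python3 -m crank '[[0,0,0,0,0,0],[0,0,0,0,0,0],[0,0,0,0,0,0],[0,0,0,0,0,0]]' 50
python3 -c "
from plant import bot;o=bot.get_obs();print(o['contact_force'],o['moment'],o['finger_force'],o['grip_width'])"
```

```text
time: 3.82
tool_pos: [495.5, -291.9, 117.7]
tcp_rot: [3.14, -0.002, 3.091]
contact_force: [-0.1, -0.8, 0.0]
grip_width: 92.0
finger_force: 0.0
time: 4.32
tool_pos: [496.2, -293.8, 119.2]
tcp_rot: [-3.141, 0.001, 3.09]
contact_force: [0.0, -0.4, 0.6]
grip_width: 60.0
finger_force: 29.9
[ 0.00674163 -0.37618469  0.58388121] [-0.07594165  0.0766126  -0.0055086 ] 29.935015725870926 60.027209469496086
```

```bash
python3 -m crank '[[0,0,-0.0005,0,0,0.11],[0,0,-0.001,0,0,0.11],[0,0,-0.001,0,0,0.11],[0,0,-0.001,0,0,0.11],[0,0,-0.001,0,0,0.11]]'
python3 -m crank '[[0,0,-0.001,0,0,0.11],[0,0,-0.001,0,0,0.11],[0,0,-0.001,0,0,0.11],[0,0,-0.001,0,0,0.11],[0,0,-0.001,0,0,0.11]]'
python3 -m crank '[[0,0,-0.001,0,0,0.11],[0,0,-0.001,0,0,0.11],[0,0,-0.0015,0,0,0.11],[0,0,-0.003,0,0,0.08],[0,0,-0.005,0,0,0]]'
python3 -m crank '[[0,0,-0.008,0,0,0],[0,0,-0.010,0,0,0],[0,0,-0.010,0,0,0],[0,0,-0.010,0,0,0],[0,0,-0.010,0,0,0]]'
python3 -m crank '[[0,0,-0.010,0,0,0],[0,0,-0.010,0,0,0],[0,0,-0.010,0,0,0],[0,0,-0.010,0,0,0],[0,0,0,0,0,0]]'
python3 - <<'E'
from h import *
ims=[]
o=bot.get_obs();print(o["tool_pos"],o["joint_positions"])
for n,x,y in(("scene",140,50),("top",335,160)):
    c=cap(n)
    ims.append(cv2.resize(c["color"][y:y+120,x:x+90],None,fx=4,fy=4,interpolation=cv2.INTER_CUBIC))
cv2.imwrite("pics/lift.png",np.hstack(ims))
E
```

```text
time: 4.95
tool_pos: [495.6, -292.7, 122.5]
tcp_rot: [3.141, -0.002, 2.536]
contact_force: [0.7, 1.0, -3.8]
grip_width: 59.8
finger_force: 29.9
time: 5.58
tool_pos: [495.5, -293.1, 127.7]
tcp_rot: [-3.141, -0.002, 1.986]
contact_force: [-0.6, 0.3, -1.9]
grip_width: 59.8
finger_force: 29.9
time: 6.2
tool_pos: [495.7, -293.3, 139.4]
tcp_rot: [-3.141, -0.001, 1.58]
contact_force: [0.8, 0.5, -1.8]
grip_width: 59.8
finger_force: 29.9
time: 6.82
tool_pos: [496.0, -293.5, 188.5]
tcp_rot: [3.141, 0.0, 1.58]
contact_force: [0.6, 0.8, -1.2]
grip_width: 59.9
finger_force: 29.9
time: 7.45
tool_pos: [496.3, -293.8, 228.7]
tcp_rot: [3.14, 0.001, 1.58]
contact_force: [0.8, 0.8, -2.5]
grip_width: 59.5
finger_force: 29.9
[ 496.32586248 -293.75157666  228.67376317] [-6.67310499e-01  4.35033814e-01  1.37519509e+00  8.21357941e-05
  1.32954902e+00 -6.76322377e-01]
```

View pics/lift.png

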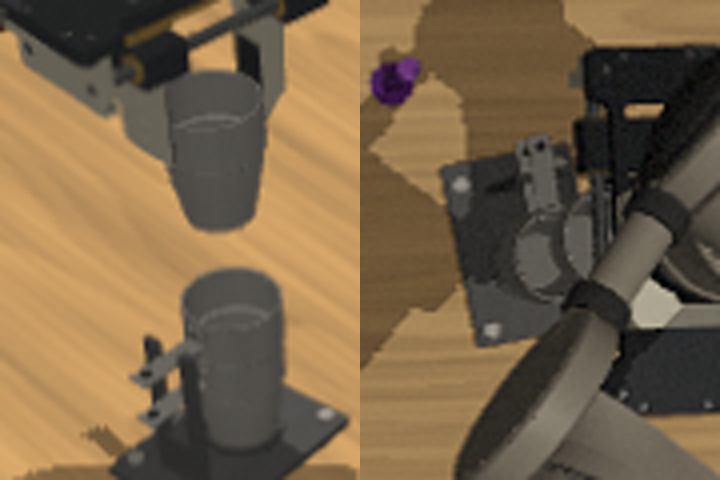

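The cup came out alone: it is at (215,150) in the gripper, with the two others seated at (232,360) and their handles still in the slot. Next I'll carry it to the tray.

```bash
python3 -m crank '[[0.02,-0.001,0,0,0,0],[0.04,-0.0022,0,0,0,0],[0.0425,-0.0023,0,0,0,0],[0.0425,-0.0023,0,0,0,0],[0.0425,-0.0023,0,0,0,0]]'
python3 -m crank '[[0.0425,-0.0023,0,0,0,0],[0.0425,-0.0023,0,0,0,0],[0.0425,-0.0023,0,0,0,0],[0.0425,-0.0023,0,0,0,0],[0.0425,-0.0023,0,0,0,0]]'
python3 -m crank '[[0.0425,-0.0023,0,0,0,0],[0.0425,-0.0023,0,0,0,0],[0.0425,-0.0023,0,0,0,0],[0.0425,-0.0023,0,0,0,0],[0.04,-0.002,0,0,0,0]]'
python3 -m crank '[[0,0,0.01,0,0,0],[0,0,0.02,0,0,0],[0,0,0.02,0,0,0],[0,0,0.02,0,0,0],[0,0,0,0,0,0]]'
python3 - <<'E'
from h import *
import pickle
o=bot.get_obs();print(o["tool_pos"],o["tcp_rot"])
go(457,317,59,1)
c=cap("scene");pickle.dump(c,open("s1.pkl","wb"))
t=cap("top");pickle.dump(t,open("t1.pkl","wb"))
a=cv2.resize(c["color"][210:400,290:480],None,fx=2.1,fy=2.1,interpolation=cv2.INTER_CUBIC)
b=cv2.resize(t["color"][140:330,90:280],None,fx=2.1,fy=2.1,interpolation=cv2.INTER_CUBIC)
cv2.imwrite("pics/carry.png",np.hstack([a,b]))
E
```

```text
time: 8.18
tool_pos: [483.4, -103.6, 227.5]
tcp_rot: [-3.141, -0.001, 1.58]
contact_force: [0.1, 0.0, -1.8]
grip_width: 59.9
finger_force: 29.9
time: 8.8
tool_pos: [469.5, 108.4, 227.5]
tcp_rot: [-3.141, -0.0, 1.58]
contact_force: [1.3, 0.2, -2.0]
grip_width: 59.8
finger_force: 29.9
time: 9.43
tool_pos: [456.1, 318.1, 227.4]
tcp_rot: [-3.141, 0.0, 1.581]
contact_force: [-0.5, -0.0, -1.9]
grip_width: 60.1
finger_force: 29.9
time: 10.05
tool_pos: [456.0, 315.0, 155.9]
tcp_rot: [-3.137, 0.002, 1.579]
contact_force: [0.3, 0.1, -1.5]
grip_width: 59.7
finger_force: 29.9
[456.01146233 315.01716705 155.93460341] [-3.13733342e+00  2.21935687e-03  1.57941418e+00]
row x1 [0.002, 0.001, 0.0969]
```

View pics/carry.png

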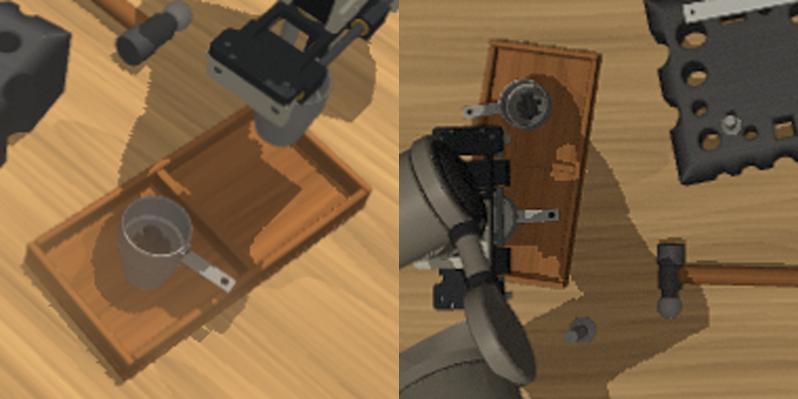

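The cup hangs over the empty half (left view (295,115), right view (505,215)), with its handle toward -y and clear of the full cup. I'll lower it now.

```bash
python3 -m crank '[[0,0,0.025,0,0,0],[0,0,0.025,0,0,0],[0,0,0.025,0,0,0],[0,0,0.012,0,0,0],[0,0,0.006,0,0,0]]'
python3 -m crank '[[0,0,0.002,0,0,0],[0,0,0.001,0,0,0],[0,0,0.001,0,0,0],[0,0,0,0,0,0]]'
```

```text
time: 10.78
tool_pos: [458.0, 316.4, 65.0]
tcp_rot: [3.141, -0.0, 1.58]
contact_force: [0.1, 0.8, -1.4]
grip_width: 59.6
finger_force: 29.9
time: 11.28
tool_pos: [457.8, 316.3, 61.0]
tcp_rot: [3.141, -0.0, 1.58]
contact_force: [0.2, -0.6, -2.4]
grip_width: 59.6
finger_force: 29.9
```

```bash
python3 -m crank '[[0,0,0.001,0,0,0],[0,0,0.0005,0,0,0],[0,0,0,0,0,0]]'
python3 -m crank '[[0,0,0.0005,0,0,0],[0,0,0.0005,0,0,0],[0,0,0,0,0,0]]'
```

```text
time: 11.65
tool_pos: [457.8, 316.4, 59.8]
tcp_rot: [3.141, -0.0, 1.58]
contact_force: [-2.0, -0.4, 4.5]
grip_width: 59.9
finger_force: 29.9
time: 12.02
tool_pos: [457.8, 316.5, 59.7]
tcp_rot: [3.141, -0.001, 1.58]
contact_force: [-3.9, -0.9, 13.5]
grip_width: 59.8
finger_force: 30.0
```

```bash
python3 -m crank '[[0,0,-0.001,0,0,0],[0,0,0,0,0,0]]'
python3 -m crank '[[0,0,0,0,0,0],[0,0,0,0,0,0],[0,0,0,0,0,0],[0,0,0,0,0,0]]' 100
python3 -m crank '[[0,0,-0.005,0,0,0],[0,0,-0.02,0,0,0],[0,0,-0.045,0,0,0],[0,0,-0.045,0,0,0],[0,0,-0.045,0,0,0]]'
python3 - <<'E'
from h import *
go(564.8,46.4,220,8)
E
```

```text
time: 12.28
tool_pos: [457.8, 316.4, 59.7]
tcp_rot: [3.141, -0.0, 1.58]
contact_force: [-2.3, 0.2, 6.9]
grip_width: 59.8
finger_force: 30.0
time: 12.78
tool_pos: [457.7, 316.2, 59.1]
tcp_rot: [-3.141, 0.0, 1.58]
contact_force: [-0.5, -0.0, -0.4]
grip_width: 90.9
finger_force: 0.0
time: 13.4
tool_pos: [457.5, 316.1, 221.1]
tcp_rot: [3.141, -0.0, 1.58]
contact_force: [1.2, -0.4, -0.5]
grip_width: 91.8
finger_force: 0.0
row x8 [-0.0338, 0.0131, 0.0001]
```

```bash
python3 -m crank '[[-0.0338,0.0131,0,0,0,0],[-0.0338,0.0131,0,0,0,0],[-0.0338,0.0131,0,0,0,0],[-0.0338,0.0131,0,0,0,0]]' 60
python3 -m crank '[[-0.0338,0.0131,0,0,0,0],[-0.0338,0.0131,0,0,0,0],[-0.0338,0.0131,0,0,0,0],[-0.0338,0.0131,0,0,0,0],[0,0,0,0,0,0]]'
python3 -m crank '[[0,0,0.02,0,0,0],[0,0,0.025,0,0,0],[0,0,0.012,0,0,0],[0,0,0,0,0,0]]'
python3 - <<'E'
from h import *
o=bot.get_obs();p=o["tool_pos"];print(p)
go(564.8,46.4,120,1)
c=cap("scene");t=cap("top")
print(proj(c,p),proj(c,[564.8,46.4,148]),proj(c,p+[27.6,0,0]),proj(c,p-[27.6,0,0]))
a=cv2.resize(c["color"][150:250,230:330],None,fx=4,fy=4,interpolation=cv2.INTER_CUBIC)
b=cv2.resize(t["color"][150:300,95:245],(400,400),interpolation=cv2.INTER_CUBIC)
d=cv2.resize(c["color"][230:380,320:470],(400,400),interpolation=cv2.INTER_CUBIC)
cv2.imwrite("pics/rv.png",cv2.resize(np.hstack([a,d]),(800,400)))
cv2.imwrite("pics/rvtop.png",b)
E
```

```text
time: 13.9
tool_pos: [511.6, 180.4, 219.7]
tcp_rot: [3.141, -0.0, 1.58]
contact_force: [0.4, 0.6, 1.0]
grip_width: 57.4
finger_force: 0.0
time: 14.52
tool_pos: [565.5, 44.6, 219.3]
tcp_rot: [3.141, 0.0, 1.577]
contact_force: [-0.5, 0.0, 0.2]
grip_width: 55.5
finger_force: 0.0
time: 15.02
tool_pos: [564.4, 47.4, 161.8]
tcp_rot: [-3.14, -0.0, 1.58]
contact_force: [-0.4, -0.4, 0.2]
grip_width: 54.7
finger_force: 0.0
[564.39375503  47.37324129 161.81980962]
row x1 [-0.001, 0.0004, 0.0418]
[278.3978233 200.667979 ] [277.72852134 205.46902847] [267.90035584 207.98242123] [288.6251726  193.54200848]
```

View pics/rv.png

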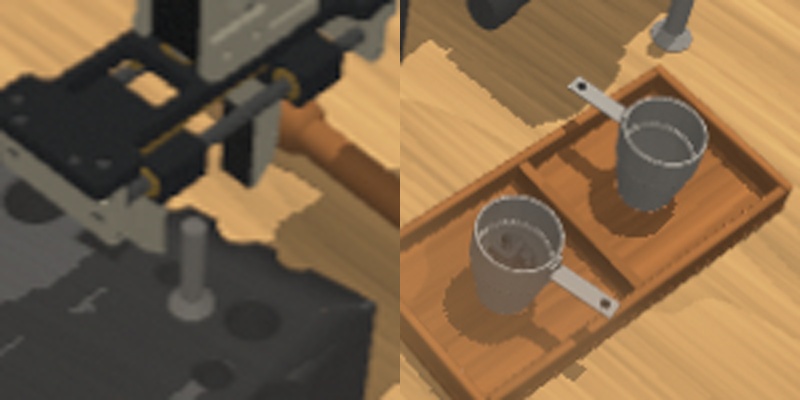

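The left crop shows the rivet's top at (192,222), between the fingertips at (165,250) and (253,188), as predicted. The right crop shows the cup upright in the near half at (663,155). I'll descend and grip the rivet.

```bash
python3 -m crank '[[-0.0005,0.0002,0.02,0,0,0],[-0.0005,0.0002,0.015,0,0,0],[0,0,0.007,0,0,0],[0,0,0,0,0,0]]'
python3 -m crank '[[0,0,0,0,0,0],[0,0,0,0,0,0],[0,0,0,0,0,0],[0,0,0,0,0,0],[0,0,0,0,0,0]]' 0
python3 -m crank '[[0,0,-0.01,0,0,0],[0,0,-0.03,0,0,0],[0,0,-0.04,0,0,0],[0,0,-0.02,0,0,0],[0,0,0,0,0,0]]'
python3 - <<'E'
from h import *
go(457.8,316.4,220,8)
E
```

```text
time: 15.62
tool_pos: [565.2, 45.8, 120.0]
tcp_rot: [-3.141, -0.0, 1.58]
contact_force: [0.4, -0.2, -0.3]
grip_width: 55.3
finger_force: 0.0
time: 16.25
tool_pos: [565.3, 45.8, 120.3]
tcp_rot: [3.142, -0.0, 1.58]
contact_force: [-0.7, 0.2, 0.8]
grip_width: 10.5
finger_force: 30.0
time: 16.88
tool_pos: [566.2, 45.8, 222.4]
tcp_rot: [3.137, 0.0, 1.58]
contact_force: [0.7, -0.1, -0.4]
grip_width: 10.6
finger_force: 30.0
row x8 [0.034, -0.0132, 0.0003]
```

```bash
python3 -m crank '[[0.034,-0.0132,0,0,0,0],[0.034,-0.0132,0,0,0,0],[0.034,-0.0132,0,0,0,0],[0.034,-0.0132,0,0,0,0]]'
python3 -m crank '[[0.034,-0.0132,0,0,0,0],[0.034,-0.0132,0,0,0,0],[0.034,-0.0132,0,0,0,0],[0.034,-0.0132,0,0,0,0],[0,0,0,0,0,0]]'
python3 -m crank '[[0,0,0.03,0,0,0],[0,0,0.04,0,0,0],[0,0,0.02,0,0,0],[0,0,0,0,0,0]]'
python3 - <<'E'
from h import *
o=bot.get_obs();p=o["tool_pos"];print(p)
go(457.8,316.4,58,1)
c=cap("scene");t=cap("top")
print("grip",proj(c,p),"bottom exp",proj(c,p-[0,0,30]),"rim",proj(c,[457.8,316.4,84]), proj(t,p))
a=cv2.resize(c["color"][190:320,340:470],(400,400),interpolation=cv2.INTER_CUBIC)
b=cv2.resize(t["color"][190:320,90:220],(400,400),interpolation=cv2.INTER_CUBIC)
cv2.imwrite("pics/ov.png",np.hstack([a,b]))
E
```

```text
time: 17.38
tool_pos: [510.2, 182.2, 219.0]
tcp_rot: [-3.14, 0.0, 1.58]
contact_force: [0.8, -0.2, -0.5]
grip_width: 10.4
finger_force: 30.0
time: 18.0
tool_pos: [455.7, 318.4, 219.0]
tcp_rot: [-3.14, 0.001, 1.583]
contact_force: [0.7, -0.0, -1.3]
grip_width: 10.9
finger_force: 30.0
time: 18.5
tool_pos: [456.3, 315.3, 128.1]
tcp_rot: [-3.137, 0.002, 1.579]
contact_force: [-0.2, 0.3, -0.7]
grip_width: 10.7
finger_force: 30.0
[456.32917188 315.29638928 128.10725958]
row x1 [0.0011, 0.0015, 0.0701]
grip [423.61219384 261.73690055] bottom exp [420.02782495 271.50664944] rim [418.41338798 276.74106223] [138.17010957 243.90246334]
```

View pics/ov.png

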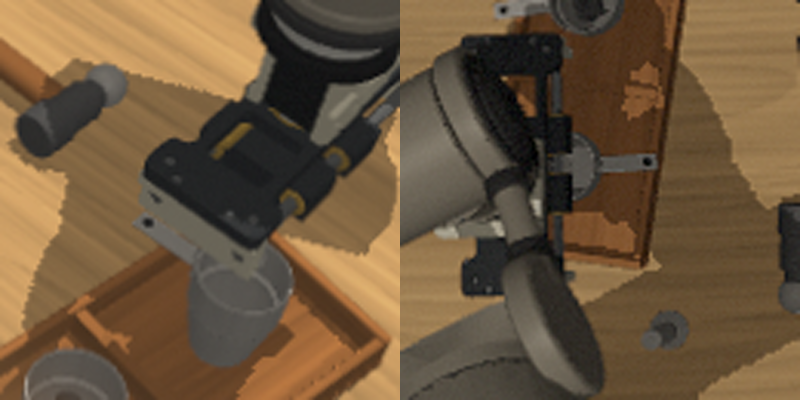

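The gripper is centred over the placed cup (left view (240,290)), with the rivet hidden behind the near finger. I'll lower it into the mouth and watch the force.

```bash
python3 -m crank '[[0.0002,0,0.015,0,0,0],[0,0,0.015,0,0,0],[0,0,0.01,0,0,0],[0,0,0,0,0,0],[0,0,0,0,0,0]]'
python3 -m crank '[[0,0,0.006,0,0,0],[0,0,0.006,0,0,0],[0,0,0,0,0,0]]'
python3 -m crank '[[0,0,0.006,0,0,0],[0,0,0.006,0,0,0],[0,0,0.004,0,0,0],[0,0,0,0,0,0]]'
```

```text
time: 19.23
tool_pos: [457.5, 317.2, 90.4]
tcp_rot: [3.141, -0.0, 1.58]
contact_force: [-0.1, 0.6, -0.2]
grip_width: 10.7
finger_force: 30.0
time: 19.6
tool_pos: [456.9, 316.8, 77.6]
tcp_rot: [-3.141, 0.0, 1.58]
contact_force: [0.8, -0.2, 0.0]
grip_width: 10.6
finger_force: 30.0
time: 20.1
tool_pos: [457.1, 316.9, 61.8]
tcp_rot: [-3.141, 0.0, 1.58]
contact_force: [0.1, 0.6, 0.1]
grip_width: 10.6
finger_force: 30.0
```

```bash
python3 -m crank '[[0,0,0.004,0,0,0],[0,0,0.002,0,0,0],[0,0,0,0,0,0]]'
python3 -m crank '[[0,0,0,0,0,0],[0,0,0,0,0,0],[0,0,0,0,0,0],[0,0,0,0,0,0]]' 24
python3 -m crank '[[0,0,-0.006,0,0,0],[0,0,-0.01,0,0,0],[0,0,-0.02,0,0,0],[0,0,-0.03,0,0,0],[0,0,-0.05,0,0,0]]'
python3 -m crank '[[-0.05,0,-0.03,0,0,0],[-0.06,0,0,0,0,0],[-0.06,0,0,0,0,0],[-0.06,0,0,0,0,0],[-0.06,0,0,0,0,0]]'
python3 -m crank '[[0,0,0,0,0,0],[0,0,0,0,0,0],[0,0,0,0,0,0],[0,0,0,0,0,0]]'
python3 - <<'E'
from h import *
c=cap("scene");t=cap("top")
a=cv2.resize(c["color"][230:360,320:450],(400,400),interpolation=cv2.INTER_CUBIC)
b=cv2.resize(t["color"][140:290,95:245],(400,400),interpolation=cv2.INTER_CUBIC)
d=cv2.resize(c["color"][90:190,150:350],(400,200),interpolation=cv2.INTER_CUBIC)
e=cv2.resize(t["color"][170:270,340:540],(400,200),interpolation=cv2.INTER_CUBIC)
cv2.imwrite("pics/end.png",np.vstack([np.hstack([a,b]),np.hstack([d,e])]))
E
```

```text
time: 20.48
tool_pos: [457.2, 317.0, 56.1]
tcp_rot: [-3.141, 0.0, 1.58]
contact_force: [-0.3, -0.4, -0.2]
grip_width: 10.3
finger_force: 30.0
time: 20.98
tool_pos: [457.3, 317.0, 56.4]
tcp_rot: [3.141, -0.0, 1.58]
contact_force: [-0.1, -0.7, 1.4]
grip_width: 17.6
finger_force: 25.7
time: 21.6
tool_pos: [456.4, 316.6, 172.5]
tcp_rot: [-3.139, 0.001, 1.58]
contact_force: [1.3, 0.6, -1.9]
grip_width: 17.6
finger_force: 25.9
time: 22.22
tool_pos: [459.8, 25.3, 203.1]
tcp_rot: [3.14, 0.0, 1.58]
contact_force: [1.2, -0.3, -1.8]
grip_width: 17.7
finger_force: 25.8
time: 22.72
tool_pos: [459.8, 28.2, 202.2]
tcp_rot: [3.142, -0.0, 1.582]
contact_force: [-0.1, -0.5, -2.1]
grip_width: 20.2
finger_force: 30.5
```

View pics/end.png

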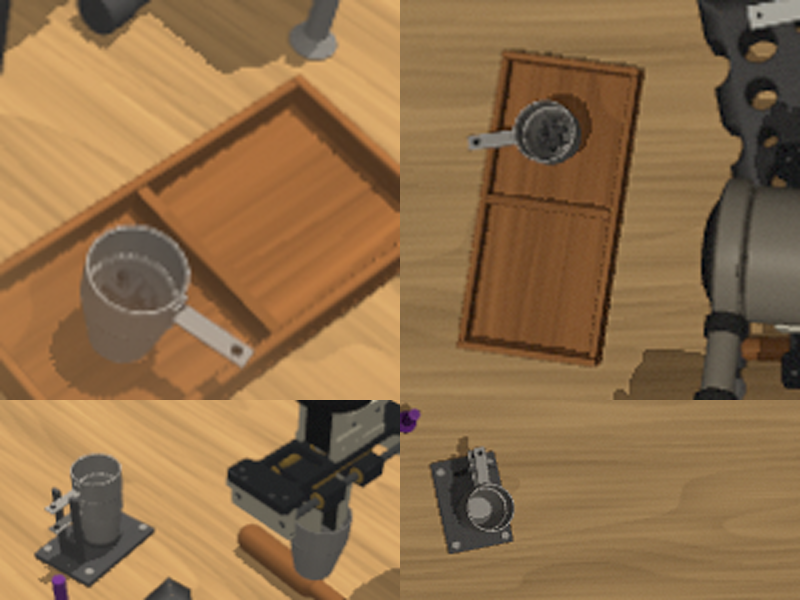

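The last picture shows a mistake. I opened too far inside the cup, so the finger backs wedged against its wall and lifted it, and it now hangs at (320,540) in the lower-left crop. The stack at (95,500) and the full cup are undisturbed. The measured weight of 2.1 N suggests the rivet is in the cup, so I'll carry both back gently and set the cup down again.

```bash
python3 -m crank '[[0.01,0,0,0,0,0],[0.02,0,0,0,0,0],[0.025,0,0,0,0,0],[0.025,0,0,0,0,0],[0.025,0,0,0,0,0]]'
python3 -m crank '[[0.025,0,0,0,0,0],[0.025,0,0,0,0,0],[0.025,0,0,0,0,0],[0.025,0,0,0,0,0],[0.025,0,0,0,0,0]]'
python3 -m crank '[[0.025,0,0,0,0,0],[0.02,0,0,0,0,0],[0.01,0,0,0,0,0],[0,0,0,0,0,0]]'
python3 - <<'E'
from h import *
o=bot.get_obs();p=o["tool_pos"];print(p,o["contact_force"],o["moment"],o["grip_width"])
go(457.5,316.8,150,1)
c=cap("scene");t=cap("top")
u,v=proj(c,p-[0,0,15]).astype(int);print("scene",u,v,"top",proj(t,p))
a=cv2.resize(c["color"][v-45:v+45,u-45:u+45],(540,540),interpolation=cv2.INTER_CUBIC)
u2,v2=proj(t,p).astype(int)
b=cv2.resize(t["color"][v2-65:v2+65,u2-25:u2+40],(260,520),interpolation=cv2.INTER_CUBIC)
b=cv2.copyMakeBorder(b,0,20,0,0,cv2.BORDER_CONSTANT)
cv2.imwrite("pics/held.png",np.hstack([a,b]))
E
```

```text
time: 23.45
tool_pos: [458.7, 133.6, 202.2]
tcp_rot: [3.142, -0.0, 1.58]
contact_force: [-0.3, -0.2, -2.2]
grip_width: 20.0
finger_force: 30.5
time: 24.08
tool_pos: [457.3, 258.6, 202.1]
tcp_rot: [-3.141, -0.0, 1.58]
contact_force: [0.6, -1.0, -3.2]
grip_width: 19.6
finger_force: 30.5
time: 24.58
tool_pos: [457.1, 312.4, 202.1]
tcp_rot: [-3.141, 0.0, 1.581]
contact_force: [-0.6, -0.2, -1.7]
grip_width: 20.1
finger_force: 30.5
[457.12089986 312.3838652  202.05029927] [-0.55806655 -0.16643666 -1.69782403] [-0.04295166  0.04859786  0.02628902] 20.138891367688558
row x1 [0.0044, 0.0004, 0.0521]
scene 429 240 top [131.15727588 243.36930838]
```

View pics/held.png

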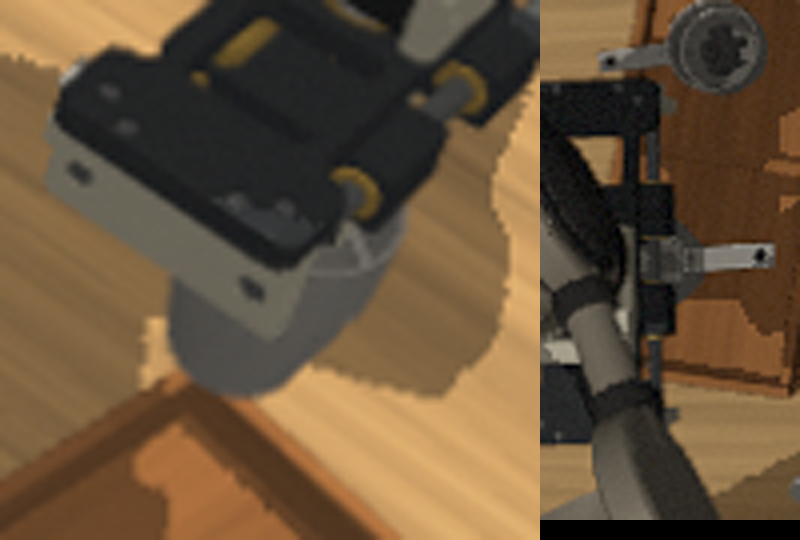

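The left crop shows the cup hanging on the fingers, possibly leaning, with its foot near (240,385) and what may be the handle tip at (72,75). In the right crop the handle tip is at (775,257). I'll work out the lean from these points.

Run:
```python
from h import *
import pickle
s=pickle.load(open("scene0.pkl","rb"));t=pickle.load(open("top0.pkl","rb"))
u,v=proj(s,[457.1,312.4,187]).astype(int)
u2,v2=131,243
P=lambda x,y:((x+.5)/6-.5+u-45,(y+.5)/6-.5+v-45)
T=lambda x,y:((x-540+.5)/4-.5+u2-25,(y+.5)/4-.5+v2-65)
print("tip",tri(s,P(72,74),t,T(775,257)))
# predicted outlines for tilts about world x through TCP-height contact, pivot (457,312.4)
from scipy.spatial.transform import Rotation as R
a=np.linspace(0,2*np.pi,73)
for th in(0,8,16,24,32):
    r=R.from_euler('x',th,degrees=True)
    def q(l): # l: local cup coords, foot 0; pivot at 60 above the foot (z=154+60)
        return r.apply(np.atleast_2d(l)-[0,0,60])+[457.1,312.4,214]
    for nm,rad,h in(("foot",20,0),("rim",30,75)):
        w=np.array([proj(s,x) for x in q(np.c_[rad*np.cos(a),rad*np.sin(a),0*a+h])])
        w=(w-[u-45,v-45]+.5)*6-.5
        print(th,nm,"min",w.min(0).round(),"max",w.max(0).round(),"c",w.mean(0).round())
    tip=q([0,-78,60])[0];tt=proj(t,tip);ss=proj(s,tip)
    print("   tip scene",((ss-[u-45,v-45])*6).round(),"top",((tt-[u2-25,v2-65])*4+[540,0]).round(),tip.round())
```

```text
tip (array([458.80388376, 233.70149609, 212.41653039]), np.float64(0.20812399831515502))
0 foot min [183. 294.] max [317. 400.] c [249. 347.]
0 rim min [203. 101.] max [417. 263.] c [309. 182.]
   tip scene [75. 66.] top [772. 259.] [457. 234. 214.]
8 foot min [205. 312.] max [342. 411.] c [273. 362.]
8 rim min [195. 105.] max [413. 252.] c [303. 178.]
   tip scene [71. 92.] top [774. 259.] [457. 235. 203.]
16 foot min [228. 328.] max [368. 419.] c [297. 374.]
16 rim min [188. 109.] max [407. 242.] c [296. 175.]
   tip scene [ 70. 121.] top [774. 259.] [457. 237. 193.]
24 foot min [253. 341.] max [392. 425.] c [322. 383.]
24 rim min [183. 113.] max [400. 234.] c [290. 173.]
   tip scene [ 74. 150.] top [771. 259.] [457. 241. 182.]
32 foot min [278. 350.] max [416. 429.] c [346. 390.]
32 rim min [179. 115.] max [391. 228.] c [284. 172.]
   tip scene [ 82. 180.] top [766. 260.] [457. 246. 173.]
```

The handle tip triangulates to a height of 212 mm with a ray gap of 0.2 mm, so the cup hangs practically upright. I'll set it down while watching the force.

```bash
python3 -m crank '[[0.004,0,0.015,0,0,0],[0,0,0.025,0,0,0],[0,0,0.025,0,0,0],[0,0,0.025,0,0,0],[0,0,0.025,0,0,0]]'
python3 -m crank '[[0,0,0.015,0,0,0],[0,0,0.006,0,0,0],[0,0,0,0,0,0],[0,0,0,0,0,0]]'
python3 -m crank '[[0,0,0.003,0,0,0],[0,0,0.002,0,0,0],[0,0,0.001,0,0,0],[0,0,0,0,0,0]]'
```

```text
time: 25.3
tool_pos: [457.0, 315.5, 85.5]
tcp_rot: [-3.141, 0.0, 1.579]
contact_force: [0.4, -0.1, -2.1]
grip_width: 19.8
finger_force: 30.5
time: 25.8
tool_pos: [457.8, 316.3, 67.1]
tcp_rot: [3.14, -0.001, 1.58]
contact_force: [0.1, 0.3, -2.6]
grip_width: 20.1
finger_force: 30.5
time: 26.3
tool_pos: [457.2, 316.0, 60.1]
tcp_rot: [-3.141, 0.0, 1.58]
contact_force: [0.0, -0.9, -1.8]
grip_width: 19.8
finger_force: 30.5
```

```bash
python3 -m crank '[[0,0,0.001,0,0,0],[0,0,0.001,0,0,0],[0,0,0.0005,0,0,0],[0,0,0,0,0,0]]'
python3 -m crank '[[0,0,0.0005,0,0,0],[0,0,0.0005,0,0,0],[0,0,0,0,0,0]]'
```

```text
time: 26.8
tool_pos: [457.5, 316.2, 58.7]
tcp_rot: [3.141, -0.001, 1.58]
contact_force: [-1.9, -1.3, 6.5]
grip_width: 20.0
finger_force: 30.8
time: 27.18
tool_pos: [457.6, 316.2, 58.6]
tcp_rot: [3.14, -0.001, 1.58]
contact_force: [-3.5, -1.9, 13.0]
grip_width: 19.8
finger_force: 31.1
```

```bash
python3 -m crank '[[0,0,-0.0005,0,0,0],[0,0,-0.0005,0,0,0]]'
python3 -m crank '[[0,0,0,0,0,0],[0,0,0,0,0,0],[0,0,0,0,0,0],[0,0,0,0,0,0]]' 16.5
```

```text
time: 27.42
tool_pos: [457.5, 316.1, 58.7]
tcp_rot: [3.141, -0.0, 1.58]
contact_force: [-1.3, -0.3, 4.3]
grip_width: 20.0
finger_force: 30.8
time: 27.92
tool_pos: [457.3, 316.0, 57.6]
tcp_rot: [-3.141, 0.0, 1.58]
contact_force: [-0.3, -0.5, -0.2]
grip_width: 15.2
finger_force: 0.3
```

```bash
python3 -m crank '[[0,0,-0.003,0,0,0],[0,0,-0.003,0,0,0],[0,0,-0.003,0,0,0],[0,0,0,0,0,0]]'
python3 - <<'E'
from h import *
o=bot.get_obs();print(o["contact_force"],o["finger_force"],o["grip_width"])
t=cap("top")
for L in range(3): pass
g=t["color"][225:262,135:185]
import pickle;p=pickle.load(open("t1.pkl","rb"))
hsv=cv2.cvtColor(t["color"],cv2.COLOR_BGR2HSV)
m=((hsv[...,1]<60)&(hsv[...,2]>120)).astype(np.uint8)
n,l,st,ce=cv2.connectedComponentsWithStats(m[215:270,135:200]);print([(s.tolist(),(c+[135,215]).round(1).tolist()) for s,c in zip(st[1:],ce[1:]) if s[4]>8])
for q in([457.3,238,68],[457.3,246,68],[457.3,238,78]):print(proj(t,q))
E
```

```text
time: 28.42
tool_pos: [457.5, 316.1, 67.1]
tcp_rot: [3.141, -0.0, 1.58]
contact_force: [-0.2, 0.0, 0.5]
grip_width: 15.1
finger_force: 0.5
[-0.21991587  0.04564255  0.46412644] 0.5281368584985557 15.123238756240376
[]
[174.20473867 243.02627646]
[171.09141567 243.0908098 ]
[173.47776498 243.00033523]
```

```bash
python3 -m crank '[[0,0,-0.005,0,0,0],[0,0,-0.008,0,0,0],[0,0,-0.01,0,0,0],[0,0,-0.01,0,0,0],[0,0,0,0,0,0]]'
python3 -m crank '[[0,0,-0.03,0,0,0],[0,0,-0.05,0,0,0],[0,0,-0.05,0,0,0],[0,0,0,0,0,0],[0,0,0,0,0,0]]'
python3 -m crank '[[-0.05,0,0,0,0,0],[-0.05,0,0,0,0,0],[-0.05,0,0,0,0,0],[-0.05,0,0,0,0,0],[-0.05,0,0,0,0,0]]'
python3 -m crank '[[-0.04,0,0,0,0,0],[-0.02,0,0,0,0,0],[0,0,0,0,0,0],[0,0,0,0,0,0],[0,0,0,0,0,0]]' 100
python3 - <<'E'
from h import *
import pickle
c=cap("scene");t=cap("top");pickle.dump((c,t),open("fin.pkl","wb"))
s0=pickle.load(open("scene0.pkl","rb"));t0=pickle.load(open("top0.pkl","rb"))
for n,im,old,C in(("scene",c["color"],s0["color"],c),("top",t["color"],t0["color"],t)):
    h=cv2.cvtColor(im,cv2.COLOR_BGR2HSV)
    # grey (unsaturated) pixels over the wooden tray's near half
    u,v=proj(C,[457.5,316,45]).astype(int);w=45
    m=(h[...,1]<70).astype(np.uint8)[v-w:v+w,u-w:u+w]
    k,l,st,ce=cv2.connectedComponentsWithStats(m)
    for s in st[1:]:
        if s[4]>25: print(n,"grey blob x,y,w,h,area",s[0]+u-w,s[1]+v-w,s[2:])
    a=np.linspace(0,2*np.pi,60);o=[]
    for r,z in((20,8),(30,83),(30,53)): o+=[proj(C,[457.5+r*np.cos(x),316+r*np.sin(x),z]) for x in a]
    o+=[proj(C,[457.5+d,316-78,68]) for d in(-7,7)];o=np.array(o);print("  upright predicted min",o.min(0),"size",np.ptp(o,axis=0))
    for nm,q in(("2nd cup",[496,-293,113]),("full",[595,297,70]),("block rivet",[565,46,120])):
        u,v=proj(C,q).astype(int);d=cv2.absdiff(im,old)[v-12:v+12,u-12:u+12];print("  diff",nm,d.mean().round(1))
E
```

```text
time: 29.1
tool_pos: [457.9, 316.4, 101.0]
tcp_rot: [3.139, -0.001, 1.58]
contact_force: [-0.5, -0.3, -0.2]
grip_width: 14.9
finger_force: 0.0
time: 29.72
tool_pos: [456.8, 315.8, 229.0]
tcp_rot: [-3.141, 0.0, 1.58]
contact_force: [-0.1, -0.0, -0.7]
grip_width: 15.1
finger_force: 0.0
time: 30.35
tool_pos: [458.4, 64.5, 228.0]
tcp_rot: [-3.138, -0.0, 1.58]
contact_force: [0.4, -0.0, 0.5]
grip_width: 15.2
finger_force: 0.0
time: 30.98
tool_pos: [459.9, 7.0, 229.3]
tcp_rot: [-3.141, -0.0, 1.581]
contact_force: [0.6, 0.8, 0.7]
grip_width: 60.5
finger_force: 0.0
scene grey blob x,y,w,h,area 414 243 [15  6 75]
scene grey blob x,y,w,h,area 380 257 [  52   49 1235]
scene grey blob x,y,w,h,area 368 304 [ 17  29 333]
  upright predicted min [382.04351343 255.90548256] size [52.12760516 51.63368631]
  diff 2nd cup 32.5
  diff full 5.4
  diff block rivet 24.1
top grey blob x,y,w,h,area 142 198 [17  4 42]
top grey blob x,y,w,h,area 133 232 [ 44  24 562]
  upright predicted min [130.72717141 231.68226365] size [43.50115321 23.73627276]
  diff 2nd cup 24.5
  diff full 3.1
  diff block rivet 28.3
```

Run:
```python
from h import *
import pickle
c,t=pickle.load(open("fin.pkl","rb"))
for n,C,q in(("new",t,[457.5,316,75]),("2nd",t,[496,-293,105]),("new",c,[457.5,316,75]),("2nd",c,[496,-293,105])):
    u,v=proj(C,q).round().astype(int);g=cv2.cvtColor(C["color"],cv2.COLOR_BGR2GRAY)
    print(n);print(g[v-12:v+13,u-13:u+14])
```

```text
new
[[ 87  93  97  97  96  88  86  85  90  90  88  87  76  84 114 121  99  84
   58  50  46  51  54  55  55  55  58]
 [ 88  95  97  96  95  89  87  86  91  69 129 121 101  54  52  55  66 114
  119 115  69  45  54  56  54  59  56]
 [ 90  94  98  97  93  89  85  86 104 111  74  54  36 106 121 140 104  82
   86 105 113 136  57  40  52  56  61]
 [ 90  97  98  97  92  86  83 127  88  47  54  80 120  99  71  68  72  70
   71  68  71  53 122  67  44  50  56]
 [ 89  97 100  98  93  86 122  94  55  54  94 105  66  64  71  69  71  70
   73  71  70  71  71 124  50  40  52]
 [ 91  95  97  94  88 117  95  57  54  96 137  87  61  69  74  74  74  74
   74  94  71  66  64  57 127  61  48]
 [ 95 100  98  96  92  86  61  50  90 120  77  60  73  73  71  74  73  54
  100  87  82  84  82  77 127  77  49]
 [ 92  97  96  92 120  92  50  44 110  93  66  67  70  70  72  73  96 127
  137  94  70  78  79  78 131 145  63]
 [ 96  99  97  94  99  79  50  66 123  93  63  68  66  70  71  61 111 134
  112  79  65  63  64  65 108 125  60]
 [ 95 100  95 104  80  51  49 118 103  59  60  67  67  71  65 106 104  81
   77
[... 9519 characters left out ...]
  79  78  79  78  95]
 [168 162  88  70  77 104  82  75  82  82  81  84  89  80  80  80  80  80
   80  80  81  80  79  79  80  79  96]
 [171 168 124  84  70  77  82  77  81  83  84  83  82  82  83  81  80  80
   80  81  80  80  80  79  80  80  96]
 [170 169 154 133  93  86  81  80  82  82  83  84  83  81  82  82  80  80
   80  80  81  81  81  79  80  78 102]
 [165 163 162 160 140 133  92  79  82  82  84  84  84  83  82  81  80  79
   80  81  81  80  80  80  80  79  98]
 [162 160 149 164 163 136  87  82  82  83  83  84  83  81  81  81  81  81
   79  80  81  81  80  80  78  77  91]
 [144 128 117 133 122  92  80  85  83  82  84  85  84  82  82  79  80  80
   81  80  80  81  80  80  78  76  91]]
```

```bash
python3 -c "
from plant import bot
print(bot.close_job())"
```

```text
the job is handed in; nothing more can be done
None
```

The job is handed in: the top cup stands upright in the tray's empty half with the rivet in it, and the other two cups stayed in the stand. After I dropped the rivet in, the opening fingers jammed in the cup and lifted it, so I carried it back and set it down again.

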